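Set up the hanging rail for supply caddies

ROBOT

A 6-joint arm with a two-finger parallel gripper is mounted at the origin on a cart in front of the work surface, level with it; the furniture and walls round the work are solid. World frame = base frame: x ahead of the robot, y to its left, z up, the work surface at z = 0. Lengths are in m, angles in rad, forces in N, time in s.
With the tool pointing down it reaches from about 0.275 to 1 m from the base axis. Payload 8.4 kg.
Tool frame: the origin (TCP) lies on the centre line of the jaws, within the pads' length; the fingertips stand 17 mm ahead of it and the grasp point (between the pads) lies 2 mm behind it (bot.tcp_to_tips is the z of the fingertips in the tool frame, in m); z points along the fingers, y is the line along which they close (so a half turn about z gives the same grasp; the last joint's range is limited). The gripper opens to 85 mm and grips with 20 to 120 N. Pads are 22 mm wide; open, the fingers measure 114 mm over their backs; the gripper's body (76 mm by 85 mm) begins 54 mm behind the grasp point. The pads swing forward as they close: fully open they stand 13 mm farther back than shut.
Start: joints at [-1.143, 0.353, 1.633, -0, 1.155, -0.002], TCP at [0.26, -0.568, 0.248] pointing down, gripper open.
Joint ranges: [-2.63, 2.63], [-0.92, 2.1], [0.06, 2.66], [-1.3, 4.44], [0, 2.69], [-3.02, 3.02]. Speed limits (rad/s): [2.22, 2.22, 2.79, 3.14, 3.14, 3.14].

INTERFACE

Orientations are given as a unit quaternion [x, y, z, w].
In Python, from workcell import bot, hand, kinematics, get_obs, vision, hand_in gives the robot as it stands. The module is installed in compiled form; this text tells all that it offers. Calls block until the motion is done:
- bot.reach(position, orientation): joint-space move of the TCP to a pose.
- bot.servo_line(position, ori=None, velocity=0.15): straight line of the TCP; ori=None keeps the orientation; velocity is the mean speed in m/s.
- bot.goto_joints(angles): joint-space move.
- hand.move_gripper(opening, strength=None): finger opening in m; strength is the grip in N (None keeps the last); returns when the fingers have stopped.
- bot.dwell(seconds).
- kinematics.solve_ik(position, orientation): joint angles nearest the present ones, or None.
- get_obs(): the state.
- vision.read_camera(name): name is "scene" or "top" or "wrist"; returns a dict with "frame" (384x512x3 uint8, red, green, blue), "intrinsics" (3x3 intrinsics, pixels), "view" (4x4, takes a point from world to camera coordinates). Camera axes: x right, y down, z forward; pixel columns grow to the right and rows downward; lengths in m; the calibration is good to about 2 mm. A picture is of the moment at which its call begins. There is no depth.
A pose or a line that the arm cannot do raises bot.IKError and nothing moves.
- hand_in(): hands the job in; it is judged then, once.
The state is a dict: "time_s": time; "joint_pos": joint angles; "joint_vel": joint speeds; "joint_efforts": joint torques, N m; "position": TCP position; "orientation": TCP orientation; "wrist_force": force on the tool from outside, world axes, zero at the start; "ft_torque": the same for the moment, N m; "gripper_width": finger opening in m; "grip_force": force on a finger pad.
Only numpy, scipy, OpenCV 4.12 (cv2) and the standard library are available. Lean on these libraries where they do the work, as an engineer would, in place of code of your own. Each camera call takes 0.05 s, during which the arm holds its last target. There are 200 camera calls.

TASK

Slide the aluminium tube, bare end first, into the stand's horizontal sleeve until the middle of its black mark is level with the sleeve's mouth, and let go so that it sticks out as a rail. Then hook all three S-hooks over the rail, and hang every caddy standing on the low wooden shelf by the middle of its handle in the lower curl of a hook of its own, so that all hangs free and level. The tube's mark must still be at the mouth at the end; leave the mug, the soap bottle and the thermometer alone.

Things in the scene. Friction and masses are not known exactly. Their poses are not given: they have to be found in the camera images.
- stand: grey stand, fixed to the desk: foot 130 x 150 x 12 mm, column 36 x 50 mm, and on top a horizontal dark steel sleeve, 42 mm outside diameter, 120 mm long, axis along the stand's y at height 280 mm above the desk. Origin: centre of the foot's underside. The yaw varies a little between starts
- sleeve_mouth (a point): centre of the sleeve's mouth, on the bore's axis, 280 mm above the desk; axes as the stand: +y points into the bore, -y out of it along the future rail. Bore 22 mm diameter, open right through (nothing stops the tube); friction alone holds the tube, which may droop by some 3 degrees
- shelf: low wooden shelf, fixed, 280 x 535 mm, its top 90 mm above the desk; origin at desk level under its middle. Tube cradle, hooks and caddies stand on it; the rail will hang over it
- cradle: fixed grey cradle 40 x 250 mm, 62 mm high, with two notched uprights 100 mm either side of its middle, in which the tube lies at the start; between the uprights it is only 10 mm high. Origin: centre of its underside; y along the tube
- tube: aluminium tube 320 mm long, 20 mm diameter, 160 g. Origin: middle of its length, on its axis; it lies along its y (it may be rolled about y). The +y end (y=+160) is bare and slightly tapered and goes into the sleeve; the -y end carries a black cap 28 mm in diameter and 10 mm long. In the cradle its axis is 52 mm above the shelf
- tube_mark (a point): middle of the 4 mm wide black mark round the tube, on the tube's axis, 85 mm from the middle towards the bare end, 75 mm from that end
- hook_1: steel S-hook of 6 mm thick flat strip, 114 mm tall, 60 g, standing upright on the low shelf at first. Origin: centre of its underside, z up. A 42 x 34 mm middle plate (z 46 to 52) joins two curls set at right angles (see its seat and trough points). Take it from above across x (42 mm) at the upper curl, fingertips not lower than z=84
- hook_2: steel S-hook of 6 mm thick flat strip, 114 mm tall, 60 g, standing upright on the low shelf at first. Origin: centre of its underside, z up. A 42 x 34 mm middle plate (z 46 to 52) joins two curls set at right angles (see its seat and trough points). Take it from above across x (42 mm) at the upper curl, fingertips not lower than z=84
- hook_3: steel S-hook of 6 mm thick flat strip, 114 mm tall, 60 g, standing upright on the low shelf at first. Origin: centre of its underside, z up. A 42 x 34 mm middle plate (z 46 to 52) joins two curls set at right angles (see its seat and trough points). Take it from above across x (42 mm) at the upper curl, fingertips not lower than z=84
- caddy_1: white open caddy 150 x 50 x 40 mm (long along x) with a rigid steel handle: a flat post at each end (x=+-81, 12 mm thick in x, 20 mm in y, top at z=118) and between them a bar along x, 10 mm wide, 12 mm high, axis at z=80. Origin: centre of its underside, z up. 100 to 170 g, balanced about its middle. Best held by a post top, across y, above the bar. May be absent
- caddy_2: white open caddy 150 x 50 x 40 mm (long along x) with a rigid steel handle: a flat post at each end (x=+-81, 12 mm thick in x, 20 mm in y, top at z=118) and between them a bar along x, 10 mm wide, 12 mm high, axis at z=80. Origin: centre of its underside, z up. 100 to 170 g, balanced about its middle. Best held by a post top, across y, above the bar. May be absent
- caddy_3: white open caddy 150 x 50 x 40 mm (long along x) with a rigid steel handle: a flat post at each end (x=+-81, 12 mm thick in x, 20 mm in y, top at z=118) and between them a bar along x, 10 mm wide, 12 mm high, axis at z=80. Origin: centre of its underside, z up. 100 to 170 g, balanced about its middle. Best held by a post top, across y, above the bar. May be absent
- hook_1_seat (a point): point under the top plate of hook 1's upper curl (hook frame 0, 0, 108 mm), on the rail's top line when hung. Curl: top plate z 108 to 114, 26 mm wide along y; long leg at x=-18, tip leg at x=+18 down to z=84 only; inside 30 mm wide. The rail enters from the +x side between z=52 and z=84, then the hook is lowered onto it
- hook_2_seat (a point): point under the top plate of hook 2's upper curl (hook frame 0, 0, 108 mm), on the rail's top line when hung. Curl: top plate z 108 to 114, 26 mm wide along y; long leg at x=-18, tip leg at x=+18 down to z=84 only; inside 30 mm wide. The rail enters from the +x side between z=52 and z=84, then the hook is lowered onto it
- hook_3_seat (a point): point under the top plate of hook 3's upper curl (hook frame 0, 0, 108 mm), on the rail's top line when hung. Curl: top plate z 108 to 114, 26 mm wide along y; long leg at x=-18, tip leg at x=+18 down to z=84 only; inside 30 mm wide. The rail enters from the +x side between z=52 and z=84, then the hook is lowered onto it
- hook_1_trough (a point): top of the low rounded ridge (along y) across the floor of hook 1's lower curl (hook frame 0, 0, 8 mm), on which a bar rests. Curl: 30 mm wide along x, inside 22 mm wide in y; wall at y=+14 up to z=46, tip at y=-14 up to z=22 only. A bar along x enters from the -y side between z=22 and z=46, then sinks to the ridge
- hook_2_trough (a point): top of the low rounded ridge (along y) across the floor of hook 2's lower curl (hook frame 0, 0, 8 mm), on which a bar rests. Curl: 30 mm wide along x, inside 22 mm wide in y; wall at y=+14 up to z=46, tip at y=-14 up to z=22 only. A bar along x enters from the -y side between z=22 and z=46, then sinks to the ridge
- hook_3_trough (a point): top of the low rounded ridge (along y) across the floor of hook 3's lower curl (hook frame 0, 0, 8 mm), on which a bar rests. Curl: 30 mm wide along x, inside 22 mm wide in y; wall at y=+14 up to z=46, tip at y=-14 up to z=22 only. A bar along x enters from the -y side between z=22 and z=46, then sinks to the ridge
- caddy_1_bar (a point): middle of caddy 1's handle bar, on its axis (caddy frame 0, 0, 80 mm), at a 10 mm black band
- caddy_2_bar (a point): middle of caddy 2's handle bar, on its axis (caddy frame 0, 0, 80 mm), at a 10 mm black band
- caddy_3_bar (a point): middle of caddy 3's handle bar, on its axis (caddy frame 0, 0, 80 mm), at a 10 mm black band
- mug: mug with dots, 93 mm tall, loose bystander; origin at its underside
- sanitiser: pump soap bottle, 182 mm tall, loose bystander; origin at its underside
- thermometer: white hand-held thermometer, 115 x 114 x 37 mm, lying loose, bystander; origin at its underside

How it is judged:
On the way:
1. the tube is in the sleeve with its mark at the mouth, let go (y of tube_mark in the frame of sleeve_mouth between -0.005 and 0.005 m and x of tube_mark in the frame of sleeve_mouth between -0.006 and 0.006 m and z of tube_mark in the frame of sleeve_mouth between -0.006 and 0.006 m and angle between the y axis of tube and the y axis of sleeve_mouth, either way round below 0.1 rad and contact force between the fingers and tube below 0.2 N), for 0.3 s.
At the end, for the whole second after the job is handed in: Tube mark within 5 mm of the sleeve mouth (6 mm off axis); three hooks on the rail, within 20 mm of its line; every caddy present in a lower curl of its own, bar within 12 mm of the curl, its middle within 30 mm; all clear of the shelf, within 0.25 rad of upright, at rest (y of tube_mark in the frame of sleeve_mouth between -0.005 and 0.005 m and x of tube_mark in the frame of sleeve_mouth between -0.006 and 0.006 m and z of tube_mark in the frame of sleeve_mouth between -0.006 and 0.006 m and angle between the y axis of tube and the y axis of sleeve_mouth, either way round below 0.1 rad and linear speed of tube below 0.02 m/s and x of hook_1_seat in the frame of sleeve_mouth between -0.02 and 0.02 m and y of hook_1_seat in the frame of sleeve_mouth between -0.25 and -0.01 m and z of hook_1_seat in the frame of sleeve_mouth between -0.02 and 0.03 m and angle between each of hook_1, hook_2, hook_3, caddy_1, caddy_2, caddy_3's own z axis and vertical below 0.25 rad and linear speed of each of hook_1, hook_2, hook_3, caddy_1, caddy_2, caddy_3 below 0.05 m/s and x of hook_2_seat in the frame of sleeve_mouth between -0.02 and 0.02 m and y of hook_2_seat in the frame of sleeve_mouth between -0.25 and -0.01 m and z of hook_2_seat in the frame of sleeve_mouth between -0.02 and 0.03 m and x of hook_3_seat in the frame of sleeve_mouth between -0.02 and 0.02 m and y of hook_3_seat in the frame of sleeve_mouth between -0.25 and -0.01 m and z of hook_3_seat in the frame of sleeve_mouth between -0.02 and 0.03 m and ((x of caddy_1_bar in the frame of hook_1 between -0.03 and 0.03 m and y of caddy_1_bar in the frame of hook_1 between -0.012 and 0.012 m and z of caddy_1_bar in the frame of hook_1 between 0.004 and 0.022 m) or (x of caddy_1_bar in the frame of hook_2 between -0.03 and 0.03 m and y of caddy_1_bar in the frame of hook_2 between -0.012 and 0.012 m and z of caddy_1_bar in the frame of hook_2 between 0.004 and 0.022 m) or (x of caddy_1_bar in the frame of hook_3 between -0.03 and 0.03 m and y of caddy_1_bar in the frame of hook_3 between -0.012 and 0.012 m and z of caddy_1_bar in the frame of hook_3 between 0.004 and 0.022 m)) and height (world z) of each of caddy_1, caddy_2, caddy_3 above 0.097 m and ((x of caddy_2_bar in the frame of hook_1 between -0.03 and 0.03 m and y of caddy_2_bar in the frame of hook_1 between -0.012 and 0.012 m and z of caddy_2_bar in the frame of hook_1 between 0.004 and 0.022 m) or (x of caddy_2_bar in the frame of hook_2 between -0.03 and 0.03 m and y of caddy_2_bar in the frame of hook_2 between -0.012 and 0.012 m and z of caddy_2_bar in the frame of hook_2 between 0.004 and 0.022 m) or (x of caddy_2_bar in the frame of hook_3 between -0.03 and 0.03 m and y of caddy_2_bar in the frame of hook_3 between -0.012 and 0.012 m and z of caddy_2_bar in the frame of hook_3 between 0.004 and 0.022 m)) and ((x of caddy_3_bar in the frame of hook_1 between -0.03 and 0.03 m and y of caddy_3_bar in the frame of hook_1 between -0.012 and 0.012 m and z of caddy_3_bar in the frame of hook_1 between 0.004 and 0.022 m) or (x of caddy_3_bar in the frame of hook_2 between -0.03 and 0.03 m and y of caddy_3_bar in the frame of hook_2 between -0.012 and 0.012 m and z of caddy_3_bar in the frame of hook_2 between 0.004 and 0.022 m) or (x of caddy_3_bar in the frame of hook_3 between -0.03 and 0.03 m and y of caddy_3_bar in the frame of hook_3 between -0.012 and 0.012 m and z of caddy_3_bar in the frame of hook_3 between 0.004 and 0.022 m)) and horizontal distance between caddy_1 and caddy_2 above 0.045 m and horizontal distance between each of caddy_1, caddy_2 and caddy_3 above 0.045 m); the robot touches nothing.
It fails at once if the mug is disturbed (moved more than 30 mm) (distance of mug from where it was at the start of the episode above 0.03 m).
It fails at once if the soap bottle is disturbed (moved more than 30 mm) (distance of sanitiser from where it was at the start of the episode above 0.03 m).
It fails at once if the thermometer is disturbed (moved more than 30 mm) (distance of thermometer from where it was at the start of the episode above 0.03 m).
Of caddy_1, caddy_2, caddy_3 only 2 to 3 are there at a start; the rules pass over those that are not, and their reading is None.
At some moment in a run one of caddy_1, caddy_2, caddy_3 may be knocked a few centimetres aside while the robot is not near it.
It also fails if it takes over 210 s, if anything falls off the work surface, if the arm or the gripper's body presses on something with over 40 N, if the wrist force passes 120 N, or if a joint passes its speed limit or range.

## Working session

There is one attempt and no reset: what is moved stays moved. The work goes in short steps, each a Python script; the robot and the scene stay as the last script left them, time stands still between calls to the robot, and variables do not carry over. Pictures are saved under pics/ and viewed, at most 14 in all, crops included, and the job is handed in when it is done.

```bash
mkdir -p pics; python3 - <<'E'
from workcell import *
import cv2,numpy as np
for n in ["scene","top"]:
    r=vision.read_camera(n); f=r["frame"]; cv2.imwrite(f"pics/{n}0.png",cv2.cvtColor(f,cv2.COLOR_RGB2BGR))
    cv2.imwrite(f"pics/{n}0x.png",cv2.resize(cv2.cvtColor(f,cv2.COLOR_RGB2BGR),(800,600),interpolation=cv2.INTER_CUBIC))
    print(n,r["intrinsics"].round(1).tolist(),np.round(r["view"],3).tolist(), "pos",(-r["view"][:3,:3].T@r["view"][:3,3]).round(3))
o=get_obs();print(o)
E
```

```text
scene [[436.5, 0.0, 257.0], [0.0, 436.5, 198.2], [0.0, 0.0, 1.0]] [[-0.803, -0.596, -0.005, 0.418], [-0.232, 0.321, -0.918, 0.311], [0.549, -0.736, -0.396, 1.495], [0.0, 0.0, 0.0, 1.0]] pos [-0.413  1.25   0.88 ]
top [[428.7, 0.0, 262.9], [0.0, 428.7, 187.3], [0.0, 0.0, 1.0]] [[-0.018, -1.0, 0.003, -0.023], [-0.993, 0.018, -0.12, 0.538], [0.12, -0.005, -0.993, 1.628], [0.0, 0.0, 0.0, 1.0]] pos [ 0.339 -0.024  1.681]
{'time_s': 0.1, 'joint_pos': array([-1.14341968e+00,  3.53569160e-01,  1.63407148e+00,  1.55587220e-06,
        1.15523569e+00, -2.40306589e-03]), 'joint_vel': array([ 3.34504138e-04, -9.09656596e-04, -3.25632272e-03, -2.04103218e-03,
       -8.28593291e-05,  1.43154401e-03]), 'joint_efforts': array([ 2.83155696e-04, -6.06356120e+01, -3.42821181e+01,  5.10936650e-05,
        3.97317795e-03,  5.96646231e-06]), 'position': array([ 0.26024195, -0.56777551,  0.24763782]), 'orientation': array([ 9.76999753e-01,  2.13239468e-01, -1.34662705e-04, -6.27553281e-04]), 'wrist_force': array([-0.57905703,  0.65646453, -0.85911135]), 'ft_torque': array([-0.02967679, -0.0169662 , -0.0417377 ]), 'grip_force': 0.0, 'gripper_width': 0.08524221563696918}
```

View pics/scene0x.png

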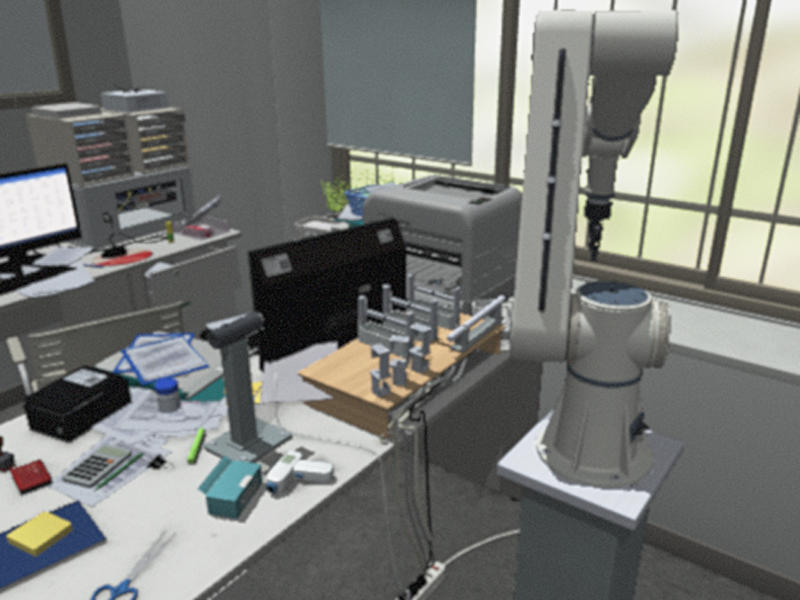

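View pics/top0x.png

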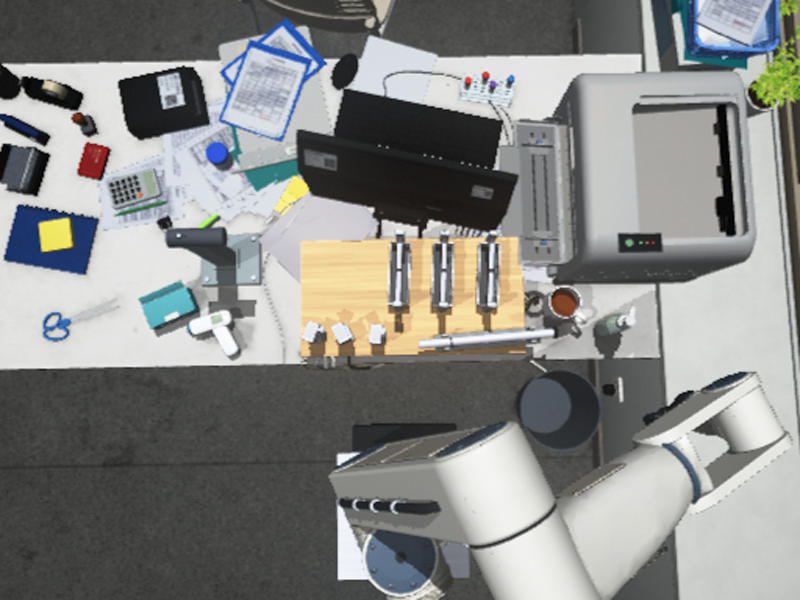

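```bash
cat > lib.py <<'E'
from workcell import bot, hand, kinematics, get_obs, vision, hand_in
import cv2, numpy as np
from scipy.spatial.transform import Rotation as R
def down(yaw):  # tool z down, tool y (closing line) along world direction yaw
    y=np.array([np.cos(yaw),np.sin(yaw),0]); z=np.array([0,0,-1.]); x=np.cross(y,z)
    return R.from_matrix(np.c_[x,y,z]).as_quat()
def snap(n,name=None,crop=None,scale=1):
    r=vision.read_camera(n)
    if name:
        f=cv2.cvtColor(r["frame"],cv2.COLOR_RGB2BGR)
        if crop: f=f[crop[1]:crop[3],crop[0]:crop[2]]
        cv2.imwrite(f"pics/{name}.png",cv2.resize(f,None,fx=scale,fy=scale,interpolation=cv2.INTER_CUBIC))
        np.savez(f"pics/{name}.npz",**r)
    return r
def load(name): return dict(np.load(f"pics/{name}.npz"))
def ray(r,u,v):
    V=r["view"]; c=-V[:3,:3].T@V[:3,3]
    d=V[:3,:3].T@np.linalg.inv(r["intrinsics"])@np.array([u,v,1.]); return c,d
def onz(r,u,v,z):
    c,d=ray(r,u,v); return c+d*(z-c[2])/d[2]
def proj(r,p):
    q=r["view"][:3,:3]@np.asarray(p)+r["view"][:3,3]; q=r["intrinsics"]@q; return q[:2]/q[2]
def tri(*obs):  # (r,u,v) ...
    A=np.zeros((3,3));b=np.zeros(3)
    for r,u,v in obs:
        c,d=ray(r,u,v); d=d/np.linalg.norm(d); P=np.eye(3)-np.outer(d,d); A+=P; b+=P@c
    return np.linalg.solve(A,b)
E
python3 - <<'E'
from lib import *
r=vision.read_camera("wrist");o=get_obs()
V=r["view"];c=-V[:3,:3].T@V[:3,3]
T=R.from_quat(o["orientation"]).as_matrix()
print(r["intrinsics"].round(1).tolist(),"cam in tool",(T.T@(c-o["position"])).round(3),"cam axes in tool\n",(T.T@V[:3,:3].T).round(3))
for yaw in(0,np.pi/2,-np.pi/2,np.pi): print(yaw,[kinematics.solve_ik([.42,y,.45],down(yaw)) is not None for y in(.2,0,-.2)])
f=vision.read_camera("top")["frame"]
cv2.imwrite("pics/topc.png",cv2.cvtColor(cv2.resize(f[120:240,95:365],(800,356),interpolation=cv2.INTER_CUBIC),cv2.COLOR_RGB2BGR))
E
```

```text
[[285.6, 0.0, 255.8], [0.0, 285.6, 194.2], [0.0, 0.0, 1.0]] cam in tool [ 0.075  0.001 -0.126] cam axes in tool
 [[ 0.    -0.956 -0.293]
 [ 1.     0.    -0.001]
 [ 0.001 -0.293  0.956]]
0 [True, True, True]
1.5707963267948966 [True, True, True]
-1.5707963267948966 [True, True, True]
3.141592653589793 [True, False, True]
```

View pics/topc.png

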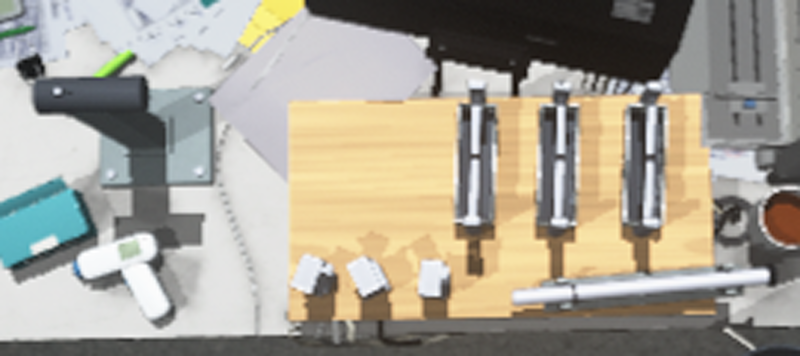

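```bash
python3 - <<'E'
from lib import *
q=down(-np.pi/2)
for n,p in dict(A=[.42,.30,.42],B=[.40,.14,.36],C=[.42,-.10,.40],D=[.40,-.18,.36]).items():
    try:
        bot.reach(p,q); bot.dwell(.2); snap("wrist",n,scale=1.5)
    except bot.IKError as e: print(n,e)
print(get_obs()["time_s"])
E
```

```text
6.5
```

View pics/A.png

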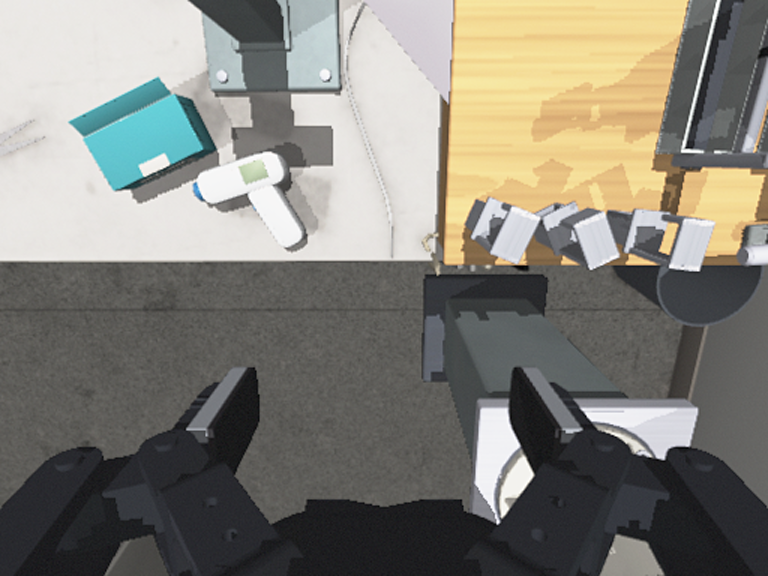

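View pics/C.png

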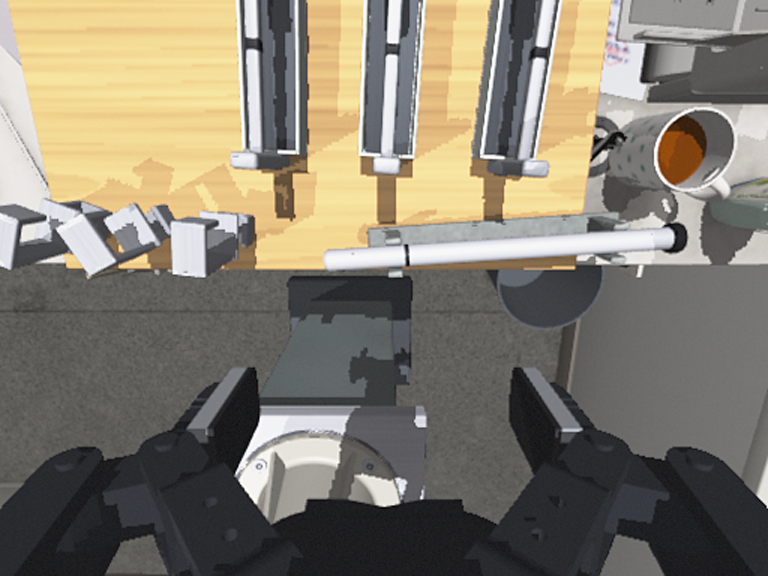

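```bash
python3 - <<'E'
from lib import *
for n,u,v,z in [("A",515,230,.204),("A",592,238,.204),("A",690,243,.204),("C",407,252,.152),("C",326,260,.145),("C",678,237,.145),("C",253,43,.176),("C",392,49,.176),("C",541,50,.176),("A",272,90,.012),("C",700,150,.093)]:
    print(n,u,v,onz(load(n),u/1.5,v/1.5,z).round(3))
a=load("A")["frame"][120:185,300:500]; b=load("B")["frame"]
cs=[onz(load("A"),u/1.5,v/1.5,.2) for u,v in((515,230),(690,243))]
print([proj(load("B"),c) for c in cs])
p=proj(load("B"),(cs[0]+cs[1])/2).astype(int)
b=b[max(0,p[1]-45):p[1]+30,max(0,p[0]-100):p[0]+100]
out=np.vstack([cv2.resize(x,(800,int(x.shape[0]*4)),interpolation=cv2.INTER_CUBIC) for x in(a,b)])
print(p,out.shape); cv2.imwrite("pics/hk.png",cv2.cvtColor(out,cv2.COLOR_RGB2BGR))
E
```

```text
A 515 230 [0.442 0.194 0.204]
A 592 238 [0.435 0.131 0.204]
A 690 243 [0.431 0.052 0.204]
C 407 252 [ 0.417 -0.12   0.152]
C 326 260 [ 0.408 -0.047  0.145]
C 678 237 [ 0.43  -0.363  0.145]
C 253 43 [ 0.576 -0.005  0.176]
C 392 49 [ 0.572 -0.106  0.176]
C 541 50 [ 0.572 -0.214  0.176]
A 272 90 [0.571 0.426 0.012]
C 700 150 [ 0.505 -0.403  0.093]
[array([203.43295702, 143.15340512]), array([346.90212517, 154.1123935 ])]
[275 148] (560, 800, 3)
```

View pics/hk.png

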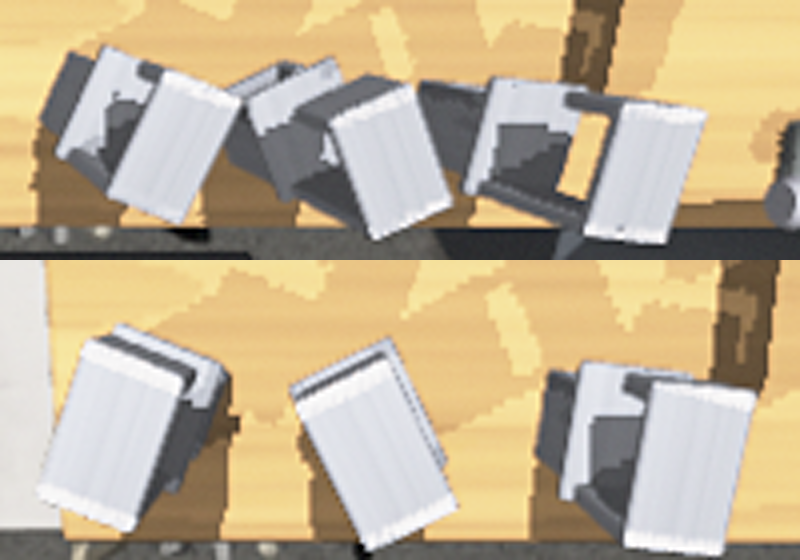

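```bash
python3 - <<'E'
from lib import *
A,B,C=load("A"),load("B"),load("C")
H={1:[[(165,72),(242,97),(183,222),(108,197)],[(90,340),(188,388),(133,530),(38,495)]],
2:[[(330,120),(412,88),(453,205),(375,240)],[(295,405),(390,350),(458,505),(372,550)]],
3:[[(625,105),(706,112),(665,243),(583,232)],[(648,380),(757,392),(722,555),(627,548)]]}
for k,(a,b) in H.items():
    for r,c,f in((A,a,lambda p:(300+p[0]/4,120+p[1]/4)),(B,b,lambda p:(175+p[0]/4,103+(p[1]-260)/4))):
        P=np.array([onz(r,*f(p),.204) for p in c])[:,:2]
        d=(P[0]+P[1]-P[2]-P[3])/2; w=(P[0]+P[3]-P[1]-P[2])/2
        print(k,P.mean(0).round(4),"L",np.linalg.norm(d).round(4),"W",np.linalg.norm(w).round(4),"yaw",np.degrees(np.arctan2(d[1],d[0])).round(1),np.degrees(np.arctan2(-w[0],w[1])).round(1))
# views of the stand
for n,p,q in [("F",[.60,.32,.45],down(np.pi)),("F0",[.60,.30,.45],down(0)),
   ("E",[.60,.20,.30],R.from_matrix(np.array([[0,-1,0],[0,0,1],[1,0,0]]).T @ np.eye(3)).as_quat())]:
    if n=="E":
        x=np.array([0,0,1.]);z=np.array([0,1.,0]);q=R.from_matrix(np.c_[x,np.cross(z,x),z]).as_quat()
    try: bot.reach(p,q); bot.dwell(.2); snap("wrist",n,scale=1); print(n,get_obs()["joint_pos"].round(2))
    except bot.IKError as e: print(n,e)
ims=[cv2.imread(f"pics/{n}.png") for n in "F F0 E".split() if __import__("os").path.exists(f"pics/{n}.png")]
ims=[cv2.resize(i,(400,300)) for i in ims]+[np.zeros((300,400,3),np.uint8)]*(4-len(ims))
cv2.imwrite("pics/st.png",np.vstack([np.hstack(ims[:2]),np.hstack(ims[2:4])]))
E
```

```text
1 [0.4371 0.1931] L 0.0404 W 0.0247 yaw -20.4 -17.8
1 [0.4367 0.1924] L 0.0395 W 0.0254 yaw -22.5 -23.5
2 [0.4322 0.1266] L 0.0405 W 0.0249 yaw 26.8 24.3
2 [0.4333 0.1265] L 0.0414 W 0.0254 yaw 26.6 29.1
3 [0.4291 0.0499] L 0.0398 W 0.0254 yaw -6.1 -6.3
3 [0.4293 0.0497] L 0.0414 W 0.0256 yaw -4.2 -5.2Traceback (most recent call last):
  File "<stdin>", line 13, in <module>
  File "scipy/spatial/transform/_rotation.pyx", line 1143, in scipy.spatial.transform._rotation.Rotation.from_matrix
ValueError: Non-positive determinant (left-handed or null coordinate frame) in rotation matrix 0: [[ 0.  0.  1.]
 [-1.  0.  0.]
 [ 0.  1.  0.]].
```

```bash
python3 - <<'E'
from lib import *
x=np.array([0,0,1.]);z=np.array([0,1.,0]);qE=R.from_matrix(np.c_[x,np.cross(z,x),z]).as_quat()
got=[]
for n,p,q in [("F",[.60,.32,.45],down(np.pi)),("F0",[.60,.30,.45],down(0)),("E",[.60,.12,.32],qE)]:
    try: bot.reach(p,q); bot.dwell(.2); snap("wrist",n,scale=1); got.append(n); print(n,get_obs()["joint_pos"].round(2))
    except bot.IKError as e: print(n,e)
ims=[cv2.resize(cv2.imread(f"pics/{n}.png"),(400,300)) for n in got]+[np.zeros((300,400,3),np.uint8)]*(4-len(got))
cv2.imwrite("pics/st.png",np.vstack([np.hstack(ims[:2]),np.hstack(ims[2:4])]))
E
```

```text
F [ 0.49  0.33  1.23 -0.    1.58 -2.65]
F0 [ 0.46  0.32  1.25 -0.    1.57  0.46]
E [-0.33  0.68  1.75  1.31  1.78 -0.89]
```

View pics/st.png

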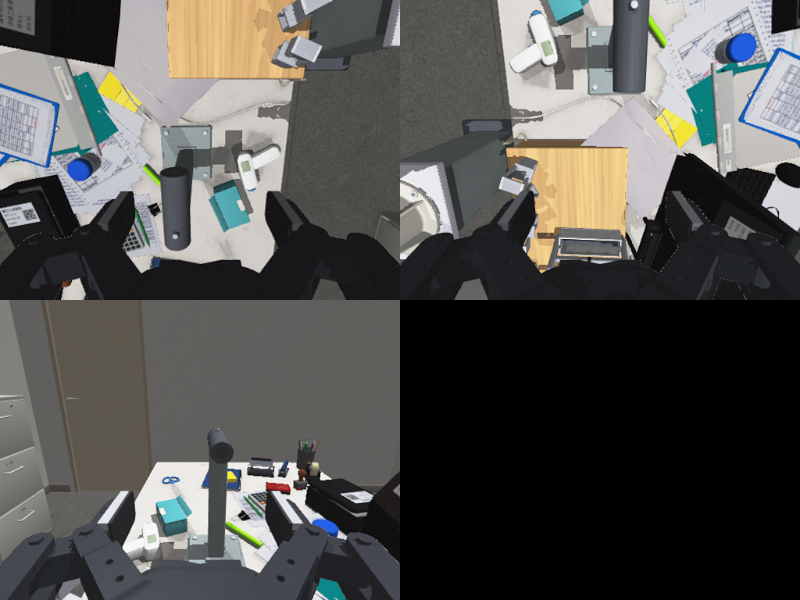

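```bash
python3 - <<'E'
from lib import *
F,F0,E=[load(n)["frame"] for n in("F","F0","E")]
o=np.zeros((600,800,3),np.uint8)
def put(im,x,y,w,h,s,X,Y):
    c=cv2.resize(im[y:y+h,x:x+w],None,fx=s,fy=s,interpolation=cv2.INTER_CUBIC)
    c=np.clip(c.astype(float)*1.8,0,255).astype(np.uint8); o[Y:Y+c.shape[0],X:X+c.shape[1]]=c
put(F,180,155,100,175,3,0,0)
put(F0,230,0,100,130,3,310,0)
put(E,250,155,60,60,3,620,0)
put(E,180,155,120,180,1.5,620,200)
cv2.imwrite("pics/st2.png",cv2.cvtColor(o,cv2.COLOR_RGB2BGR))
E
```

```text
(no output)
```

View pics/st2.png

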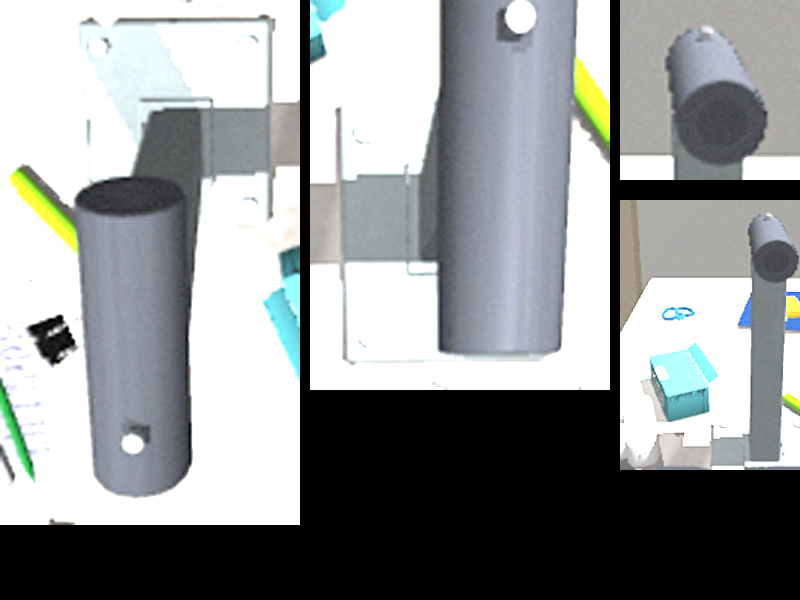

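```bash
python3 - <<'E'
from lib import *
F,F0,E,A=[load(n) for n in("F","F0","E","A")]
f=lambda x,y:(180+x/3,155+y/3); g=lambda x,y:(230+(x-310)/3,y/3); e=lambda x,y:(250+(x-620)/3,155+y/3)
print("tri mouth F,E",tri((F,*f(130.5,197)),(E,*e(721.5,121))).round(4))
print("F axis",onz(F,*f(130.5,200),.28).round(4),onz(F,*f(142.5,470),.28).round(4))
print("F0 axis",onz(F0,*g(499.5,350),.28).round(4),onz(F0,*g(509,0),.28).round(4), "F0 end, bottom of rim at z~.28 edges",onz(F0,*g(438,345),.28).round(4),onz(F0,*g(561,345),.28).round(4))
print("mouth width F",np.linalg.norm(onz(F,*f(77,200),.28)-onz(F,*f(184,197),.28)))
# foot corners
print("foot F",[onz(F,*f(*p),.012).round(4) for p in((82,22),(271,20),(271,218))],[onz(F0,*g(*p),.012).round(4) for p in((341,108),(347,360))])
# edge-based yaw: silhouettes
for a,b in(((77,205),(95,470)),((184,200),(190,470))):
    p,q=onz(F,*f(*a),.285),onz(F,*f(*b),.285); print(np.degrees(np.arctan2(-(q-p)[0],(q-p)[1])).round(2))
E
```

```text
tri mouth F,E [0.637  0.3655 0.2806]
F axis [0.6364 0.367  0.28  ] [0.6355 0.4875 0.28  ]
F0 axis [0.6377 0.3642 0.28  ] [0.6366 0.4653 0.28  ] F0 end, bottom of rim at z~.28 edges [0.6171 0.3658 0.28  ] [0.6581 0.3658 0.28  ]
mouth width F 0.0399084754131981
foot F [array([0.6972, 0.3507, 0.012 ]), array([0.5713, 0.3494, 0.012 ]), array([0.5692, 0.4924, 0.012 ])] [array([0.573 , 0.4931, 0.012 ]), array([0.5745, 0.3494, 0.012 ])]
0.62
0.3
```

```bash
python3 - <<'E'
from lib import *
from scipy.ndimage import map_coordinates as mc
for n in "CD":
    r=load(n); g=cv2.cvtColor(r["frame"],cv2.COLOR_RGB2GRAY).astype(float); S=r["frame"].max(2).astype(float)-r["frame"].min(2)
    m=np.array([.417,-.12,.142]); 
    # centre line: at stations along y, find bright low-saturation run across x
    pts=[]
    for y in np.arange(-.33,-.06,.01):
        xs=np.arange(.38,.46,.0005)
        uv=np.array([proj(r,[x,y,.142]) for x in xs]); 
        if uv.min()<0 or uv[:,0].max()>511: continue
        v=mc(g,uv.T[::-1],order=1); s=mc(S,uv.T[::-1],order=1)
        ok=(v>165)&(s<25); 
        if 15<ok.sum()<70: w=xs[ok]; pts.append((y,np.median(w),len(w)*.5))
    pts=np.array(pts); k=np.polyfit(pts[:,0],pts[:,1],1)
    res=pts[:,1]-np.polyval(k,pts[:,0]); good=abs(res)<.002; k=np.polyfit(pts[good,0],pts[good,1],1)
    print(n,len(pts),good.sum(),"slope deg",np.degrees(np.arctan(-k[0])).round(2),"x at -.145",np.polyval(k,-.145).round(4),"w",np.median(pts[:,2]))
    ys=np.arange(-.40,-.02,.0005); uv=np.array([proj(r,[np.polyval(k,y),y,.150]) for y in ys])
    v=mc(g,uv.T[::-1],order=1,cval=0); d=np.where(v<110)[0]
    print("dark y:",[ (ys[a[0]].round(4),ys[a[-1]].round(4)) for a in np.split(d,np.where(np.diff(d)>2)[0]+1)])
E
```

```text
C 21 7 slope deg 3.61 x at -.145 0.4212 w 32.0
dark y: [(np.float64(-0.4), np.float64(-0.379)), (np.float64(-0.3655), np.float64(-0.355)), (np.float64(-0.121), np.float64(-0.1185))]
D 23 12 slope deg 4.19 x at -.145 0.4202 w 30.5
dark y: [(np.float64(-0.4), np.float64(-0.3935)), (np.float64(-0.3645), np.float64(-0.3545)), (np.float64(-0.1205), np.float64(-0.1185))]
```

```bash
python3 - <<'E'
from lib import *
y4=np.radians(4.0); q=down(y4)
bot.reach([.4205,-.1445,.26],q); hand.move_gripper(.05)
bot.servo_line([.4205,-.1445,.140]); hand.move_gripper(.0,100)
o=get_obs();print("w",o["gripper_width"],o["grip_force"])
bot.servo_line([.4205,-.1445,.33]); 
q=down(np.radians(.6))
bot.reach([.60,.12,.33],q)
s=np.radians(.6); ax=np.array([-np.sin(s),np.cos(s)]); M=np.array([.637,.3655])
p=M-ax*(.100+.012)
bot.servo_line([*p,.278],q,velocity=.1); bot.dwell(.3)
snap("wrist","P1",scale=1.5); snap("scene","P1s",crop=(80,150,260,320),scale=4)
o=get_obs();print(p,o["position"],o["gripper_width"],o["wrist_force"],o["time_s"])
E
```

```text
w 0.017300193067668338 97.15381264686584
[0.63817284 0.25350614] [0.63819803 0.25342936 0.27808688] 0.017401630010992243 [ 0.11193302 -0.43539547 -1.49279338] 21.9667
```

View pics/P1.png

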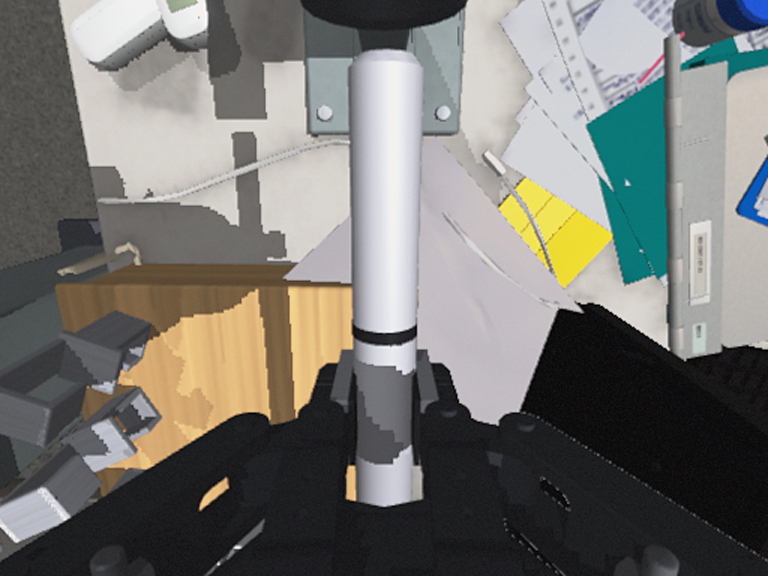

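```bash
python3 - <<'E'
from lib import *
s=np.radians(.6); ax=np.array([-np.sin(s),np.cos(s),0]); p0=get_obs()["position"]
f0=get_obs()["wrist_force"]
for d in [.008,.012,.016,.02,.026,.035,.05,.065,.08]:
    bot.servo_line(p0+ax*d,velocity=.04); bot.dwell(.1)
    o=get_obs(); f=o["wrist_force"]-f0; print(d,f.round(1),o["ft_torque"].round(2),(o["position"]-p0-ax*d).round(4))
    if abs(f).max()>25: break
snap("wrist","P2",scale=1.5)
E
```

```text
0.008 [-0.1  0.3  0.5] [0.09 0.04 0.03] [-0.      0.0001 -0.0001]
0.012 [-1.  -0.2 -0.6] [0.03 0.   0.02] [-0.  0. -0.]
0.016 [ 0.1  0.1 -0.8] [ 0.06 -0.02 -0.01] [-0.      0.0001 -0.    ]
0.02 [ 0.1 -0.1 -0.6] [ 0.1   0.02 -0.01] [-0.  0. -0.]
0.026 [-0.8 -0.1 -0.4] [ 0.07  0.02 -0.03] [-0.  0. -0.]
0.035 [ 0.1  0.6 -0.5] [0.12 0.01 0.01] [-0.      0.     -0.0001]
0.05 [-0.6  0.1 -0.2] [ 0.09 -0.01  0.  ] [-0. -0. -0.]
0.065 [-0.1  0.5 -0.4] [ 0.1  -0.01 -0.02] [-0.     -0.     -0.0001]
0.08 [0.6 1.9 0.1] [ 0.08  0.02 -0.07] [-0.     -0.0001 -0.    ]
```

```bash
python3 - <<'E'
from lib import *
f=cv2.imread("pics/P2.png"); cv2.imwrite("pics/P2c.png",cv2.resize(f[0:360,240:540],None,fx=1.6,fy=1.6))
r=load("P2"); g=cv2.cvtColor(r["frame"],cv2.COLOR_RGB2GRAY); print(g[:235:1,257].tolist())
E
```

```text
[99, 100, 99, 99, 100, 101, 99, 100, 100, 100, 99, 99, 100, 99, 99, 102, 99, 101, 99, 98, 99, 101, 98, 101, 100, 100, 100, 99, 100, 100, 100, 100, 101, 99, 101, 100, 100, 101, 101, 98, 99, 100, 100, 100, 101, 99, 100, 99, 100, 100, 100, 99, 100, 101, 100, 98, 99, 99, 101, 100, 98, 99, 98, 99, 100, 100, 100, 100, 100, 98, 101, 100, 100, 101, 98, 100, 99, 99, 100, 100, 99, 101, 99, 99, 100, 102, 101, 101, 100, 99, 101, 99, 100, 99, 101, 101, 101, 99, 100, 100, 101, 100, 100, 101, 101, 102, 100, 100, 101, 101, 102, 101, 101, 98, 101, 101, 100, 100, 100, 100, 100, 101, 99, 101, 100, 98, 99, 99, 100, 100, 99, 101, 100, 101, 102, 99, 100, 100, 99, 98, 99, 100, 102, 99, 99, 99, 100, 101, 98, 98, 101, 100, 100, 101, 101, 99, 100, 99, 98, 100, 99, 100, 100, 100, 100, 99, 98, 100, 101, 99, 99, 99, 101, 100, 102, 99, 101, 99, 102, 98, 101, 101, 99, 99, 100, 99, 99, 99, 100, 100, 99, 100, 101, 98, 98, 100, 100, 98, 100, 96, 99, 99, 101, 100, 99, 99, 100, 99, 98, 98, 100, 100, 98, 100, 98, 99, 100, 99, 98, 98, 98, 95, 84, 40, 38, 41, 45, 39, 42, 36, 174, 250, 241, 239, 239]
```

View pics/P2c.png

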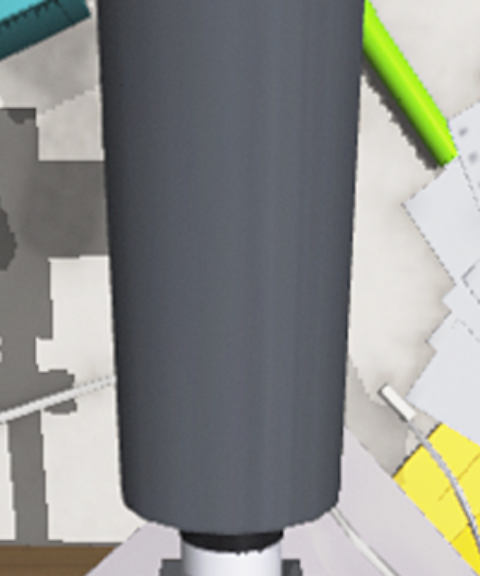

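```bash
python3 - <<'E'
from lib import *
r=load("P2"); a=onz(r,257,222.3,.301); b=onz(r,257,229.8,.290); print(a.round(4),b.round(4),"mark-mouth",(b[1]+.002-a[1]).round(4))
r=load("P1"); 
for v in (225.8,219,231): print(onz(r,257,v,.290).round(4))
E
```

```text
[0.6377 0.3641 0.301 ] [0.6378 0.356  0.29  ] mark-mouth -0.0061
[0.6387 0.2778 0.29  ]
[0.6386 0.2809 0.29  ]
[0.6387 0.2753 0.29  ]
```

```bash
python3 - <<'E'
from lib import *
s=np.radians(.6); ax=np.array([-np.sin(s),np.cos(s),0]); p0=get_obs()["position"]
bot.servo_line(p0+ax*.0062,velocity=.03); bot.dwell(.2); print(get_obs()["wrist_force"].round(1))
hand.move_gripper(.045); bot.dwell(.3)
snap("wrist","P3",scale=1)
p=get_obs()["position"]; bot.servo_line(p+[0,-.0,.12]); 
bot.dwell(.2); snap("wrist","P4",scale=1)
bot.reach([.60,.12,.32],R.from_matrix(np.c_[[0,0,1.],[1.,0,0],[0,1.,0]]).as_quat()); bot.dwell(.3); snap("wrist","P5",crop=(200,100,360,300),scale=3)
E
python3 - <<'E'
import sys; sys.path.insert(0,'.')
import os; os.chdir('.')
from lib import *
for n in("P3","P4"):
    r=load(n); g=cv2.cvtColor(r["frame"],cv2.COLOR_RGB2GRAY); v0,v1=[int(proj(r,[.637,y,.29])[1]) for y in(.375,.345)]
    u=int(proj(r,[.637,.36,.29])[0]); print(n,u,v0,g[max(0,v0-3):v1+4,u].tolist())
f=cv2.imread("pics/P5.png");cv2.imwrite("pics/P5c.png",cv2.convertScaleAbs(np.hstack([f,cv2.resize(cv2.imread("pics/P4.png")[150:350,180:340],None,fx=2,fy=3)]),alpha=1.4))
E
```

```text
[ 0.1 -0.1 -2. ]
P3 255 201 [96, 97, 97, 97, 98, 97, 98, 96, 97, 96, 95, 97, 97, 97, 95, 95, 97, 97, 96, 96, 97, 97, 96, 96, 95, 98, 97, 96, 97, 97, 97, 96, 95, 97, 96, 96, 95, 89, 126, 199, 217, 213, 212, 221, 238, 225, 116, 123, 126, 124, 125, 125, 125, 124, 126, 125, 125, 125, 125, 127, 127, 123, 124, 125, 125, 126, 125, 125, 127, 124]
P4 255 155 [98, 97, 97, 97, 97, 96, 97, 96, 96, 97, 97, 97, 97, 97, 96, 97, 97, 96, 89, 122, 186, 205, 203, 204, 202, 215, 230, 229, 229, 230, 229, 229, 229, 228, 228, 228, 229, 227, 227, 228, 228, 228]
```

View pics/P5c.png

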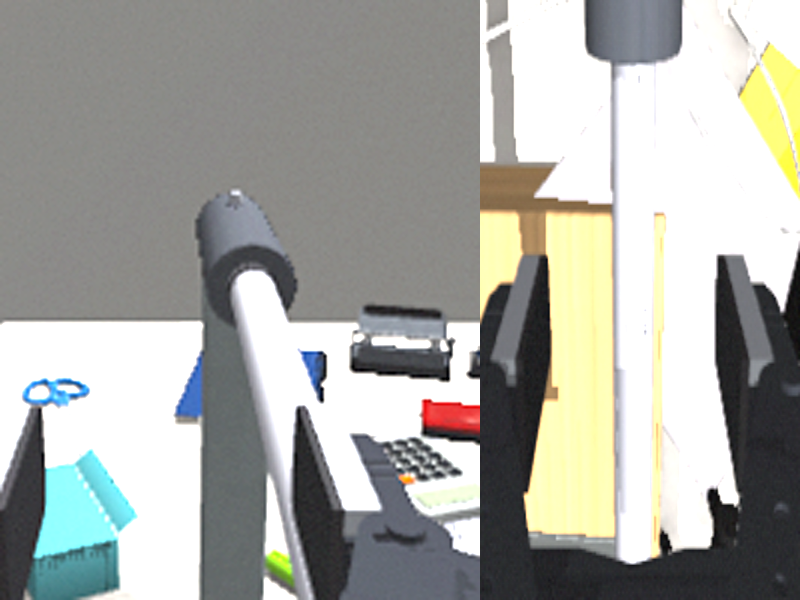

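```bash
cat >> lib.py <<'E'
QSIDE=R.from_matrix(np.c_[[0,0,1.],[0,-1.,0],[1.,0,0]]).as_quat()
def side(name,y=.24,**k):
    bot.reach([.36,y,.33],QSIDE); bot.dwell(.3); return snap("wrist",name,**k)
E
python3 - <<'E'
from lib import *
print("det",np.linalg.det(R.from_quat(QSIDE).as_matrix()))
bot.reach([.637,.235,.37],down(np.radians(.6))); bot.dwell(.3); r=snap("wrist","P6",scale=1)
g=cv2.cvtColor(r["frame"],cv2.COLOR_RGB2GRAY); v0,v1=[int(proj(r,[.637,y,.29])[1]) for y in(.375,.345)]
u=int(proj(r,[.637,.36,.29])[0])
print(u,v0,[(i,int(np.median(g[i,u-2:u+3]))) for i in range(max(0,v0-2),v1+3)])
print([(i,onz(r,u,i,.301)[1].round(4),onz(r,u,i,.29)[1].round(4)) for i in range(max(0,v0),v1,4)])
try: bot.reach([.45,.24,.42],down(-np.pi/2)); side("S1",scale=1.5)
except bot.IKError as e: print("side",e)
E
```

```text
det 1.0000000000000007
257 -7 [(0, 103), (1, 102), (2, 103), (3, 101), (4, 102), (5, 98), (6, 94), (7, 73), (8, 36), (9, 33), (10, 31), (11, 34), (12, 31), (13, 28), (14, 25), (15, 35), (16, 47), (17, 54), (18, 153), (19, 229), (20, 223), (21, 222), (22, 221), (23, 222), (24, 222), (25, 222), (26, 221), (27, 230), (28, 242), (29, 241), (30, 240), (31, 240), (32, 241), (33, 240), (34, 240), (35, 240), (36, 241), (37, 241), (38, 240), (39, 240), (40, 240), (41, 240), (42, 240), (43, 241), (44, 240), (45, 240), (46, 240), (47, 240), (48, 240)]
[(0, np.float64(0.3676), np.float64(0.371)), (4, np.float64(0.3656), np.float64(0.3688)), (8, np.float64(0.3635), np.float64(0.3667)), (12, np.float64(0.3614), np.float64(0.3645)), (16, np.float64(0.3594), np.float64(0.3623)), (20, np.float64(0.3573), np.float64(0.3601)), (24, np.float64(0.3551), np.float64(0.3578)), (28, np.float64(0.353), np.float64(0.3556)), (32, np.float64(0.3509), np.float64(0.3533)), (36, np.float64(0.3487), np.float64(0.351)), (40, np.float64(0.3465), np.float64(0.3487)), (44, np.float64(0.3443), np.float64(0.3464))]
side the arm cannot take that pose within its joint ranges
```

```bash
python3 - <<'E'
from lib import *
from scipy.ndimage import map_coordinates as mc
for p in ([.34,.24,.33],[.40,.24,.36],[.45,.20,.36],[.36,.10,.36],[.34,.10,.42],[.30,.2,.42],[.42,0,.42]): print(p,kinematics.solve_ik(p,QSIDE) is not None)
bot.reach([.42,-.1,.40],down(-np.pi/2)); bot.dwell(.2)
r=snap("scene","R1",crop=(110,150,270,270),scale=5); g=cv2.cvtColor(r["frame"],cv2.COLOR_RGB2GRAY).astype(float)
for y in(.34,.30,.26,.22,.18,.15,.13,.122):
    zs=np.arange(.24,.32,.002); uv=np.array([proj(r,[.637+.006*(.3655-y)/.6,y,z]) for z in zs]); v=mc(g,uv.T[::-1],order=1)
    print(y,uv[20].round(0),v.astype(int).tolist())
E
```

```text
[0.34, 0.24, 0.33] False
[0.4, 0.24, 0.36] True
[0.45, 0.2, 0.36] True
[0.36, 0.1, 0.36] False
[0.34, 0.1, 0.42] False
[0.3, 0.2, 0.42] False
[0.42, 0, 0.42] False
0.34 [169. 203.] [14, 16, 18, 15, 8, 8, 10, 9, 9, 12, 14, 30, 47, 69, 84, 88, 92, 96, 108, 125, 149, 175, 191, 206, 184, 157, 111, 69, 37, 16, 10, 8, 9, 13, 17, 13, 9, 10, 13, 17, 17]
0.3 [178. 199.] [20, 20, 14, 11, 11, 11, 11, 12, 13, 23, 38, 56, 76, 81, 85, 90, 95, 104, 117, 143, 167, 191, 204, 204, 185, 152, 111, 68, 39, 12, 10, 9, 12, 13, 11, 9, 10, 13, 17, 14, 9]
0.26 [186. 195.] [14, 13, 14, 14, 12, 11, 13, 13, 9, 12, 29, 46, 66, 78, 83, 90, 100, 115, 135, 158, 184, 194, 198, 175, 147, 104, 61, 35, 13, 11, 10, 12, 13, 11, 13, 16, 16, 13, 15, 19, 16]
0.22 [194. 192.] [13, 11, 10, 8, 9, 11, 11, 10, 20, 40, 58, 74, 84, 90, 95, 99, 111, 127, 149, 174, 188, 198, 177, 150, 112, 73, 49, 25, 15, 6, 8, 9, 15, 18, 16, 14, 14, 14, 14, 14, 13]
0.18 [201. 188.] [16, 15, 10, 10, 15, 16, 14, 18, 28, 42, 58, 69, 76, 84, 92, 105, 123, 145, 170, 187, 198, 187, 161, 126, 84, 51, 21, 10, 7, 8, 10, 9, 8, 9, 11, 10, 9, 16, 23, 19, 15]
0.15 [207. 186.] [14, 11, 9, 8, 7, 6, 15, 30, 47, 64, 74, 78, 83, 90, 101, 114, 134, 159, 178, 193, 188, 166, 135, 95, 60, 28, 13, 13, 11, 10, 10, 12, 13, 14, 15, 15, 17, 21, 17, 10, 9]
0.13 [211. 184.] [8, 9, 11, 12, 13, 18, 23, 37, 51, 60, 67, 74, 80, 92, 104, 124, 146, 162, 178, 167, 149, 124, 98, 74, 51, 36, 23, 14, 8, 8, 11, 13, 15, 14, 12, 14, 19, 15, 9, 13, 20]
0.122 [212. 183.] [16, 13, 10, 10, 13, 17, 22, 28, 31, 36, 49, 62, 76, 89, 99, 109, 118, 126, 115, 102, 83, 64, 53, 42, 24, 7, 7, 6, 12, 18, 17, 17, 17, 17, 15, 14, 15, 16, 17, 19, 18]
```

View pics/R1.png

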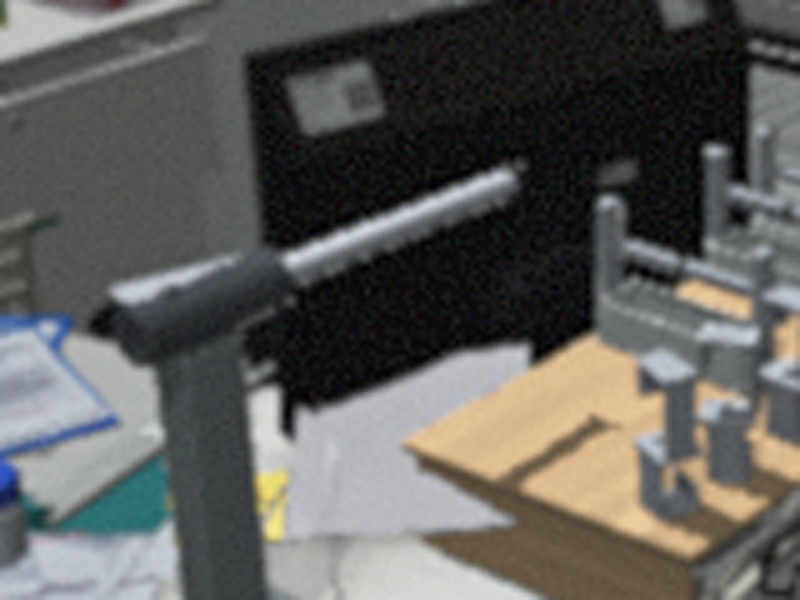

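```bash
python3 - <<'E'
from lib import *
s=load("R1"); t=vision.read_camera("top")
for uv in((191,84),(191,110)):
    P=tri((s,160,162),(t,*uv)); print(P.round(3),proj(s,P).round(1),proj(t,P).round(1))
P=onz(s,167,236,0.0);print(P)
# caddies: near post tops in C; posts z=.208
C=load("C"); D=load("D"); o=[]
for n,c in(("C",C),("D",D)):
    for b,y in((1,-.005),(2,-.106),(3,-.214)):
        print(n,b,proj(c,[.575,y,.17]).round(0),proj(c,[.494,y,.208]).round(0))
B=load("B")
im=np.vstack([C["frame"][0:125,130:390],D["frame"][0:125,0:260]])
cv2.imwrite("pics/cad.png",cv2.cvtColor(cv2.resize(im,None,fx=2.4,fy=2.4,interpolation=cv2.INTER_CUBIC),cv2.COLOR_RGB2BGR))
E
```

```text
[0.839 0.194 0.346] [159.8 161.9] [191.2  84.2]
[0.773 0.213 0.356] [167.7 164. ] [184.6 103.2]
[0.87463114 0.16411517 0.        ]
C 1 [171.  31.] [167. 107.]
C 2 [262.  31.] [262. 108.]
C 3 [359.  31.] [363. 108.]
D 1 [73. -2.] [64. 86.]
D 2 [179.  -2.] [175.  86.]
D 3 [291.  -2.] [293.  86.]
```

View pics/cad.png

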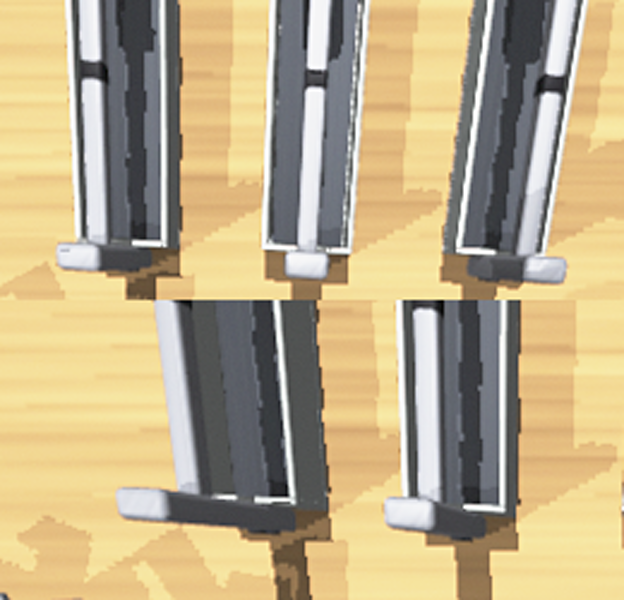

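```bash
cat >> lib.py <<'E'
S=np.radians(.6); AX=np.array([-np.sin(S),np.cos(S),0]); M=np.array([.6373,.3643,.280])
def rail(d): return M-AX*d-np.array([0,0,.0005+.035*d])
def hang_hook(xy,yaw,d):
    q=down(np.radians(yaw)); Q=down(S); r=rail(d)
    bot.reach([*xy,.28],q); hand.move_gripper(.075)
    bot.servo_line([*xy,.194],velocity=.12); hand.move_gripper(0,60)
    o=get_obs(); print("grip",o["gripper_width"].round(4),o["grip_force"].round(1))
    bot.servo_line([*xy,.36],velocity=.15)
    e=r+[0,0,-.067+.104]
    bot.reach(e-[.11,0,-.02],Q); bot.servo_line(e-[.08,0,0],Q,velocity=.1)
    bot.servo_line(e,Q,velocity=.06); bot.dwell(.3); f0=get_obs()["wrist_force"]
    snap("scene",f"h{int(d*1000)}a",crop=(110,150,270,270),scale=5)
    bot.servo_line(e-[0,0,.026],velocity=.05); bot.dwell(.2); f1=get_obs()["wrist_force"]; print("f enter",f0.round(1),f1.round(1))
    for k in range(27,40):
        bot.servo_line(e-[0,0,k/1000],velocity=.02); bot.dwell(.1)
        f=get_obs()["wrist_force"]-f1
        if abs(f[2])>1.5: break
    print("contact at",k,"nominal 31",f.round(1))
    hand.move_gripper(.06); bot.dwell(.2)
    p=get_obs()["position"]; bot.servo_line([p[0],p[1],.42],velocity=.15)
    print("t",get_obs()["time_s"])
E
python3 - <<'E'
from lib import *
bot.reach([.43,.05,.40],down(0))
hang_hook([.437,.1927],-21.5,.04)
bot.reach([.42,-.1,.40],down(-np.pi/2)); bot.dwell(.2); snap("scene","h1",crop=(110,150,270,270),scale=4)
E
```

```text
Traceback (most recent call last):
  File "lib.py", line 37, in hang_hook
    o=get_obs(); print("grip",o["gripper_width"].round(4),o["grip_force"].round(1))
                              ^^^^^^^^^^^^^^^^^^^^^^^^
AttributeError: 'float' object has no attribute 'round'
```

```bash
sed -i 's/o\["gripper_width"\].round(4),o\["grip_force"\].round(1)/round(o["gripper_width"],4),o["grip_force"]/' lib.py
python3 - <<'E'
from lib import *
print(get_obs()["gripper_width"],get_obs()["position"])
hand.move_gripper(.075); bot.servo_line([.437,.1927,.28])
hang_hook([.437,.1927],-21.5,.04)
bot.reach([.42,-.1,.40],down(-np.pi/2)); bot.dwell(.2); snap("scene","h1",crop=(110,150,270,270),scale=4)
r=load("h1"); g=cv2.cvtColor(r["frame"],cv2.COLOR_RGB2GRAY)
b=load("R1"); d=cv2.absdiff(g,cv2.cvtColor(b["frame"],cv2.COLOR_RGB2GRAY))[140:280,100:280]
n,l,s,c=cv2.connectedComponentsWithStats((cv2.medianBlur(d,3)>40).astype(np.uint8)); print([(s[i]+[100,140,0,0,0]).tolist() for i in range(1,n) if s[i][4]>15])
h=rail(.04)-[0,0,.098]; 
for z in(0,.05,.114): print(z,proj(r,h+[0,0,z]).round(0))
print("was",[proj(r,[.437,.1927,z]).round(0) for z in(.09,.204)])
E
```

```text
0.040871857633141384 [0.43742435 0.19296102 0.19488717]
grip 0.0412 61.05780601501465
f enter [ 0.3 -0.8 -0.3] [ 0.2 -0.5 -1. ]
contact at 31 nominal 31 [-0.5  0.1  3.3]
t 49.9417
[[166, 195, 11, 7, 43], [165, 204, 17, 27, 284], [237, 220, 20, 38, 361], [191, 275, 13, 5, 38]]
0 [175. 227.]
0.05 [174. 214.]
0.114 [172. 197.]
was [array([243., 251.]), array([243., 222.])]
```

```bash
python3 - <<'E'
from lib import *
bot.reach([.43,.12,.40],down(.2))
hang_hook([.4327,.1265],26.7,.11)
hang_hook([.4292,.0499],-5,.18)
bot.reach([.42,-.10,.40],down(-np.pi/2)); bot.dwell(.2); r=snap("scene","h3",crop=(110,150,270,270),scale=4)
c=snap("wrist","C2")
g=cv2.cvtColor(r["frame"],cv2.COLOR_RGB2GRAY)
d=cv2.absdiff(g,cv2.cvtColor(load("R1")["frame"],cv2.COLOR_RGB2GRAY))[140:280,100:330]
n,l,s,_=cv2.connectedComponentsWithStats((cv2.medianBlur(d,3)>40).astype(np.uint8)); print([(s[i]+[100,140,0,0,0]).tolist() for i in range(1,n) if s[i][4]>15])
for D in(.04,.11,.18):
    h=rail(D)-[0,0,.098]; print(D,[proj(r,h+[0,0,z]).round(0).tolist() for z in(0,.114)])
d=cv2.absdiff(cv2.cvtColor(c["frame"],cv2.COLOR_RGB2GRAY),cv2.cvtColor(load("C")["frame"],cv2.COLOR_RGB2GRAY))
n,l,s,_=cv2.connectedComponentsWithStats((cv2.medianBlur(d,5)>40).astype(np.uint8)); print("C diff",[s[i].tolist() for i in range(1,n) if s[i][4]>40])
E
```

```text
grip 0.0408 61.24049663543701
f enter [-0.2 -0.9 -0.7] [0.7 0.4 0.8]
contact at 28 nominal 31 [ 0.  -0.7 -2.7]
t 62.6417
grip 0.041 60.96045970916748
f enter [-0.1  0.1  0.7] [ 0.1  0.4 -0.5]
contact at 32 nominal 31 [-0.6 -0.7  5.2]
t 74.3417
[[194, 184, 10, 5, 34], [180, 189, 10, 7, 45], [165, 193, 43, 38, 817], [166, 194, 11, 8, 43], [237, 207, 42, 51, 858], [250, 214, 12, 5, 37], [206, 235, 14, 7, 62], [203, 267, 14, 8, 73], [218, 273, 6, 4, 17], [190, 275, 14, 5, 40]]
0.04 [[175.0, 227.0], [172.0, 197.0]]
0.11 [[189.0, 221.0], [187.0, 192.0]]
0.18 [[202.0, 214.0], [200.0, 186.0]]
C diff [[240, 0, 76, 150, 7395], [365, 0, 7, 29, 64], [16, 10, 85, 71, 2748], [197, 24, 2, 67, 134], [359, 40, 6, 28, 64], [0, 57, 26, 47, 537], [0, 77, 20, 35, 315], [42, 134, 129, 51, 2741], [0, 136, 47, 43, 984], [441, 147, 18, 22, 235], [244, 154, 168, 26, 1500], [321, 163, 12, 6, 47], [303, 164, 14, 5, 51], [184, 238, 17, 27, 308], [312, 238, 43, 111, 2252], [133, 245, 45, 48, 360], [335, 245, 61, 48, 658], [116, 256, 29, 35, 251], [157, 262, 46, 87, 2202], [335, 263, 12, 15, 96], [71, 284, 41, 22, 339], [400, 284, 112, 78, 1986], [0, 298, 69, 62, 1237], [71, 339, 79, 44, 1857], [363, 339, 80, 45, 2025]]
```

```bash
cat > cad.py <<'E'
from lib import *
def comps(n,thr=195):
    r=load(n); f=r["frame"]; g=cv2.cvtColor(f,cv2.COLOR_RGB2GRAY); s=f.max(2).astype(int)-f.min(2)
    m=((g>thr)&(s<28)).astype(np.uint8); m[150:]=0
    m=cv2.morphologyEx(m,cv2.MORPH_OPEN,np.ones((3,3),np.uint8))
    k,l,st,c=cv2.connectedComponentsWithStats(m)
    for i in range(1,k):
        if st[i][4]>40:
            pts=np.argwhere(l==i)[:,::-1].astype(np.float32); rr=cv2.minAreaRect(pts)
            print(n,st[i].tolist(),"c",c[i].round(1),"rect",np.round(rr[0],1),np.round(rr[1],1),round(rr[2],1), onz(r,*rr[0],.208).round(3)[:2],onz(r,*rr[0],.176).round(3)[:2])
if __name__=="__main__":
    comps("C"); comps("C2")
E
python3 cad.py
python3 - <<'E'
import os; os.chdir('.')
import sys; sys.path.insert(0,'.')
from lib import *
C=load("C")
for k,p,b in((1,(77,257),(93,71)),(2,(307,266),(316,79)),(3,(545,270),(551,86))):
    P=onz(C,130+p[0]/2.4,p[1]/2.4,.208)[:2]; Bq=onz(C,130+b[0]/2.4,b[1]/2.4,.176)[:2]; d=Bq-P
    print(k,P.round(4),Bq.round(4),"dist",np.linalg.norm(d).round(4),"(81) yaw",np.degrees(np.arctan2(d[1],d[0])).round(1))
E
```

```text
C [0, 0, 58, 150, 2808] c [13.8 90.5] rect [ 7.2 82.2] [159.5  50.2] 70.0 [0.519 0.159] [0.521 0.185]
C [163, 0, 9, 25, 193] c [166.8  11.9] rect [166.7  12. ] [24.3  7.8] 87.0 [ 0.583 -0.013] [ 0.592 -0.004]
C [258, 0, 9, 29, 231] c [262.1  13.9] rect [262.  14.] [28.  8.] 90.0 [ 0.581 -0.106] [ 0.59  -0.106]
C [358, 0, 12, 31, 238] c [363.1  14.8] rect [363.   14.9] [ 7.6 31.4] 9.5 [ 0.581 -0.204] [ 0.589 -0.215]
C [413, 0, 16, 26, 179] c [418.4  15.3] rect [421.4  13.1] [14.8 25.2] 9.0 [ 0.582 -0.261] [ 0.591 -0.277]
C [490, 1, 6, 18, 54] c [492.6   9.5] rect [492.6   9.5] [ 2.8 17.7] 12.5 [ 0.586 -0.329] [ 0.595 -0.352]
C [406, 3, 7, 12, 68] c [409.2   8.3] rect [409.1   8.4] [ 5.6 11.4] 7.1 [ 0.586 -0.248] [ 0.596 -0.263]
C [400, 29, 31, 38, 797] c [415.9  49.2] rect [415.   47.5] [37. 30.] 90.0 [ 0.552 -0.26 ] [ 0.558 -0.276]
C [164, 33, 10, 68, 502] c [168.7  66.2] rect [168.8  66.5] [67.2  7.6] 87.8 [ 0.534 -0.01 ] [ 0.538 -0.001]
C [254, 37, 11, 67, 504] c [259.1  69.4] rect [259.1  70. ] [ 7.6 66.4] 3.0 [ 0.531 -0.103] [ 0.535 -0.103]
C [347, 39, 16, 67, 442] c [354.3  69.5
[... 2865 characters left out ...]
122.8] rect [480.3 123.3] [13.4  8.5] 45.0 [ 0.479 -0.343] [ 0.477 -0.368]
C2 [448, 128, 18, 22, 242] c [456.4 140.1] rect [456.5 138.5] [21. 17.] 90.0 [ 0.462 -0.321] [ 0.459 -0.343]
C2 [338, 145, 35, 5, 111] c [355.5 147.6] rect [355.1 147.8] [ 3.9 34.2] 86.1 [ 0.452 -0.211] [ 0.448 -0.222]
C2 [382, 144, 9, 6, 48] c [385.7 146.8] rect [386.  146.5] [5. 8.] 90.0 [ 0.453 -0.245] [ 0.449 -0.259]
C2 [421, 144, 20, 6, 88] c [431.3 147.1] rect [430.5 146.5] [ 5. 19.] 90.0 [ 0.453 -0.294] [ 0.449 -0.313]
1 [4.944e-01 1.000e-04] [ 0.5751 -0.0047] dist 0.0808 (81) yaw -3.4
2 [ 0.4908 -0.1019] [ 0.572  -0.1059] dist 0.0813 (81) yaw -2.8
3 [ 0.4893 -0.208 ] [ 0.5694 -0.2131] dist 0.0802 (81) yaw -3.6
```

```bash
cat >> lib.py <<'E'
def hang_caddy(post,yaw,d):
    q=down(np.pi/2+np.radians(yaw)); Q=down(np.pi/2+S)
    X=np.array([np.cos(S),np.sin(S),0])
    bot.reach([*post,.30],q); hand.move_gripper(.06)
    bot.servo_line([*post,.198],velocity=.12); hand.move_gripper(0,110)
    o=get_obs(); print("grip",o["gripper_width"],o["grip_force"])
    bot.servo_line([*post,.33],velocity=.15)
    bot.servo_line([.39,post[1],.33],velocity=.2)
    t=rail(d)-.081*X; e=t-AX*.035+[0,0,-.036]     # tcp at entry, offset 35 mm outwards
    st=np.array([.39,e[1]-.166*X[1],0])
    bot.servo_line([st[0],st[1],.33],Q,velocity=.2); bot.servo_line([st[0],st[1],e[2]],velocity=.12)
    bot.dwell(.2); f0=get_obs()["wrist_force"]
    bot.servo_line(e,velocity=.08); bot.dwell(.2); f1=get_obs()["wrist_force"]
    snap("scene",f"c{int(d*1000)}a")
    bot.servo_line(e+AX*.035,velocity=.05); bot.dwell(.3); f2=get_obs()["wrist_force"]; print("slide",(f1-f0).round(1),"in",(f2-f0).round(1))
    bot.servo_line(e+AX*.035-[0,0,.015],velocity=.04); bot.dwell(.3); f2=np.mean([(bot.dwell(.05),get_obs()["wrist_force"])[1] for _ in range(4)],0)
    for k in range(16,30):
        bot.servo_line(e+AX*.035-[0,0,k/1000],velocity=.02)
        f=np.mean([(bot.dwell(.04),get_obs()["wrist_force"])[1] for _ in range(4)],0)-f2
        if f[2]>1.2: break
    print("contact",k,"nominal 21",f.round(1))
    hand.move_gripper(.035); bot.dwell(.3)
    p=get_obs()["position"]; bot.servo_line(p-[.10,0,0],velocity=.1); bot.servo_line(p-[.10,0,-.12],velocity=.2)
    bot.dwell(.1); snap("scene",f"c{int(d*1000)}b"); print("t",get_obs()["time_s"])
E
python3 - <<'E'
from lib import *
hang_caddy([.4935,.0005],-3.3,.04)
E
```

```text
grip 0.01802411204222604 107.47471690177917
slide [-0.1 -1.1  1.6] in [ 0.2 -1.6  1.2]
contact 21 nominal 21 [-0.7 -0.4  2.9]
t 94.275
```

```bash
python3 - <<'E'
from lib import *
bot.reach([.42,-.10,.40],down(-np.pi/2)); bot.dwell(.2); snap("wrist","C3"); snap("scene","c1s"); snap("top","c1t")
import cad
cad.comps("C3")
r=load("c1s"); t=load("c1t"); h=rail(.04)-[0,0,.164]  # caddy origin expected
d=cv2.absdiff(cv2.cvtColor(r["frame"],cv2.COLOR_RGB2GRAY),cv2.cvtColor(load("h3")["frame"],cv2.COLOR_RGB2GRAY))[140:320,60:260]
n,l,s,_=cv2.connectedComponentsWithStats((cv2.medianBlur(d,3)>25).astype(np.uint8)); print([(s[i]+[60,140,0,0,0]).tolist() for i in range(1,n) if s[i][4]>15])
X=np.array([1,S,0])
for a in(-.087,.087): print("post",a,[proj(r,h+a*X+[0,0,z]).round(0).tolist() for z in(0,.118)])
E
```

```text
C3 [0, 0, 12, 39, 267] c [ 4.  20.5] rect [ 2.6 19.7] [39.5  9.6] 77.3 [0.576 0.148] [0.585 0.173]
C3 [297, 0, 9, 28, 215] c [300.8  13.1] rect [300.8  13.4] [ 7.8 27.5] 4.8 [ 0.582 -0.144] [ 0.591 -0.149]
C3 [357, 0, 12, 31, 239] c [362.1  14.8] rect [362.1  14.9] [ 7.6 31.4] 9.1 [ 0.581 -0.204] [ 0.589 -0.215]
C3 [412, 0, 16, 26, 179] c [417.4  15.1] rect [420.4  13.1] [14.7 25.2] 8.1 [ 0.582 -0.261] [ 0.591 -0.277]
C3 [489, 1, 6, 19, 58] c [491.5   9.9] rect [491.4  10. ] [ 2.9 18.6] 12.1 [ 0.585 -0.329] [ 0.594 -0.352]
C3 [406, 3, 6, 12, 64] c [408.4   8.1] rect [408.5   8.5] [11.  5.] 90.0 [ 0.586 -0.249] [ 0.595 -0.264]
C3 [399, 29, 31, 38, 803] c [415.2  49.1] rect [414.   47.5] [37. 30.] 90.0 [ 0.552 -0.26 ] [ 0.558 -0.276]
C3 [290, 35, 13, 68, 504] c [296.   67.9] rect [295.9  68.6] [ 7.6 67.4] 5.2 [ 0.532 -0.142] [ 0.536 -0.146]
C3 [345, 39, 17, 67, 467] c [353.1  70.7] rect [353.1  72. ] [ 7.4 67.4] 8.7 [ 0.529 -0.201] [ 0.533 -0.211]
C3 [474, 69, 38, 61, 1142] c [497.7  95.6] rect [499.4 100.1] [33.  66.4] 21.3 [ 0.502 -0.358] [ 0.503 -0.384]
C3 [407, 72, 18, 9, 107] c [4
[... 358 characters left out ...]
90.0 [ 0.492 -0.208] [ 0.491 -0.219]
C3 [448, 125, 16, 25, 264] c [456.3 138.3] rect [455.5 137. ] [24. 15.] 90.0 [ 0.463 -0.32 ] [ 0.46  -0.342]
C3 [421, 143, 20, 7, 93] c [431.5 146.9] rect [430.5 146. ] [ 6. 19.] 90.0 [ 0.454 -0.294] [ 0.449 -0.313]
C3 [337, 145, 32, 5, 118] c [353.7 147.5] rect [352.5 147. ] [ 4. 31.] 90.0 [ 0.452 -0.208] [ 0.448 -0.219]
C3 [382, 144, 9, 6, 46] c [386.  146.7] rect [386.  146.5] [5. 8.] 90.0 [ 0.453 -0.245] [ 0.449 -0.259]
[[228, 188, 32, 42, 719], [159, 214, 9, 13, 59], [159, 220, 38, 34, 765], [180, 258, 25, 10, 158], [172, 267, 34, 18, 216], [208, 283, 12, 7, 48]]
post -0.087 [[194.0, 251.0], [192.0, 220.0]]
post 0.087 [[160.0, 237.0], [157.0, 208.0]]
```

```bash
python3 - <<'E'
from lib import *
hang_caddy([.4925,-.1435],-3.1,.11)
E
```

```text
grip 0.017784175356762685 107.4567711353302
slide [ 1.3 -0.5 -0.2] in [-1.  -0.3  0.8]
contact 21 nominal 21 [ 0.  -0.2  2.3]
t 115.6583
```

```bash
python3 - <<'E'
from lib import *
# droop check + caddy 3 undisturbed check
bot.reach([.42,-.10,.40],down(-np.pi/2)); bot.dwell(.2); snap("wrist","C4"); r=snap("scene","c2s")
import cad
import io,contextlib
b=io.StringIO()
with contextlib.redirect_stdout(b): cad.comps("C4")
print("\n".join(l for l in b.getvalue().splitlines() if "[34" in l or "[35" in l))
from scipy.ndimage import map_coordinates as mc
for n in("h3","c2s"):
    q=load(n); g=cv2.cvtColor(q["frame"],cv2.COLOR_RGB2GRAY).astype(float)
    for y in(.285,.215,.15):
        zs=np.arange(.27,.31,.001); uv=np.array([proj(q,[.638,y,z]) for z in zs]); v=mc(g,uv.T[::-1],order=1)
        i=np.where(v>100)[0]; print(n,y,zs[i[-1]].round(4) if len(i) else None)
E
```

```text
C4 [357, 0, 12, 31, 237] c [362.   14.9] rect [362.   14.9] [ 7.6 31.3] 8.7 [ 0.581 -0.204] [ 0.589 -0.215]
C4 [345, 39, 17, 67, 469] c [353.1  70.6] rect [353.  72.] [ 7.4 67.4] 9.0 [ 0.529 -0.201] [ 0.533 -0.211]
C4 [349, 107, 16, 7, 86] c [356. 110.] rect [356.5 110. ] [ 6. 15.] 90.0 [ 0.492 -0.208] [ 0.491 -0.219]
C4 [337, 145, 31, 5, 113] c [353.  147.5] rect [352. 147.] [ 4. 30.] 90.0 [ 0.452 -0.207] [ 0.448 -0.218]
h3 0.285 0.302
h3 0.215 0.291
h3 0.15 0.285
c2s 0.285 0.302
c2s 0.215 0.297
c2s 0.15 0.286
```

No extra droop. Now the third caddy.

```bash
python3 - <<'E'
from lib import *
hang_caddy([.4915,-.2082],-4.0,.18)
bot.reach([.42,-.10,.40],down(-np.pi/2)); bot.dwell(.3); a=snap("scene","e1",crop=(110,150,270,270),scale=5); bot.dwell(1); b=snap("scene","e2")
print("motion",cv2.absdiff(a["frame"],b["frame"])[150:270,110:270].max(2).astype(int).mean())
bot.reach([.637,.225,.40],down(S)); bot.dwell(.3); r=snap("wrist","e3",scale=1)
im=np.hstack([cv2.resize(cv2.imread("pics/e1.png"),(460,345)),cv2.resize(cv2.imread("pics/e3.png")[:300],(340,345))]); cv2.imwrite("pics/end.png",im)
g=cv2.cvtColor(r["frame"],cv2.COLOR_RGB2GRAY); u=int(proj(r,[.637,.36,.29])[0])
for i in range(0,40): 
    print(i,int(np.median(g[i,u-2:u+3])),onz(r,u,i,.301)[1].round(4),onz(r,u,i,.29)[1].round(4),end=" | ")
E
```

```text
grip 0.017864392755517974 107.44992971420288
slide [0.8 0.1 0.9] in [ 0.9 -0.5  0.5]
contact 21 nominal 21 [ 0.4 -0.1  1.4]
t 137.1583
motion 4.81828125
0 109 0.3678 0.3712 | 1 108 0.3672 0.3705 | 2 108 0.3666 0.3699 | 3 108 0.366 0.3693 | 4 107 0.3654 0.3687 | 5 103 0.3648 0.368 | 6 89 0.3642 0.3674 | 7 41 0.3636 0.3668 | 8 33 0.363 0.3662 | 9 34 0.3624 0.3655 | 10 35 0.3618 0.3649 | 11 29 0.3612 0.3643 | 12 27 0.3606 0.3636 | 13 39 0.36 0.363 | 14 52 0.3594 0.3624 | 15 57 0.3588 0.3617 | 16 167 0.3582 0.3611 | 17 239 0.3575 0.3604 | 18 233 0.3569 0.3598 | 19 232 0.3563 0.3592 | 20 231 0.3557 0.3585 | 21 232 0.3551 0.3579 | 22 231 0.3545 0.3572 | 23 232 0.3539 0.3566 | 24 238 0.3532 0.3559 | 25 245 0.3526 0.3553 | 26 245 0.352 0.3546 | 27 245 0.3514 0.354 | 28 244 0.3508 0.3533 | 29 245 0.3501 0.3527 | 30 245 0.3495 0.352 | 31 245 0.3489 0.3514 | 32 245 0.3483 0.3507 | 33 245 0.3476 0.3501 | 34 245 0.347 0.3494 | 35 244 0.3464 0.3487 | 36 245 0.3458 0.3481 | 37 245 0.3451 0.3474 | 38 245 0.3445 0.3468 | 39 245 0.3439 0.3461 |
```

View pics/end.png

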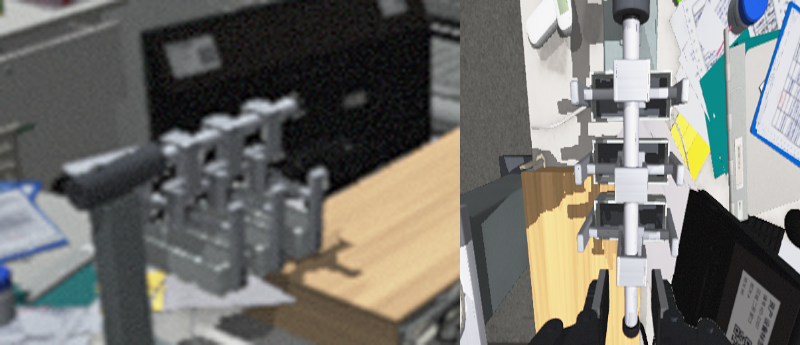

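```bash
python3 - <<'E'
from lib import *
p=get_obs()["position"]; bot.servo_line(p+[0,0,.06]); bot.reach([.42,-.10,.42],down(0)); bot.dwell(1)
print(hand_in())
E
```

```text
the job is handed in; nothing more can be done
None
```

I handed the job in. The tube is in the sleeve with its mark measured about 1 mm short of the mouth, all three hooks are on the rail, and all three caddies hang from hooks of their own. One caddy was knocked aside during the run; I found it again and hung it. The hand-in did not return a verdict.

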